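Snug the test-port plug, then open the air valve

TASK

Close up the air manifold on the bench: screw the brass wing plug clockwise into its tapered port until it is snug, firmly but gently tight and not forced, then let go of it and swing the ball valve's lever fully open, in line with the manifold. Leave the tools on the bench where they are.

Things in the scene. Friction and masses are not known exactly. Their poses are not given: they have to be found in the camera images.
- manifold: aluminium air manifold fixed to the bench: block 58 (x) x 145 (y) mm, top 62 mm above the bench, foot plate 100 x 160 x 10 mm. Origin on the bench, y along the block to the ball valve at its +y end, x away from the robot, z up. Plug axis vertical at x 0, y -45 mm; valve stem at x 0, y +78 mm. Hose barbs on the +x side reach x 59 mm, 46 mm high; pipe stub ends at y 143 mm, 48 mm high
- port: threaded port: a raised aluminium collar, 55 mm outside diameter, 5 mm high, round the plug on the block's top; origin on the plug's axis at the block's top. Fixed. How far the plug turns before its taper bites differs from piece to piece and cannot be seen: about 0.6 to 2.4 rad more from the start, so two grasps are often needed
- plug: tapered brass screw plug already started in the port: a flat wing 36 mm long (its x axis), 12 mm thick (y) and 26 mm high on a hexagon collar 44 mm across, 8 mm thick. Origin on the axis at the collar's underside, about 10 mm above the block at the start; wing from 8 to 34 mm above the origin; z up. Tightens clockwise seen from above, sinking 1 mm per rad; stays where it is left
- plug_grip (a point): middle of the plug's wing, on its axis, 13 mm below the wing's top. Turning torque while it runs is small and steady, about 0.1 N m; once the taper bites it rises by about 1.6 N m per rad. Snug from about 0.2 N m, aim for 0.25 N m; overtightened and spoilt above about 0.5 N m. The dry thread friction (0.1 N m) may read either way when the tool stands still
- valve (a joint): angle of the valve lever: 0 = shut, lever across the manifold towards its -x side; 1.57 = fully open against its stop, lever in line and pointing along the manifold's +y. Opens clockwise from above. Stiff (about 0.12 N m) and stays where it is left
- lever_grip (a point): middle of the lever's rubber grip, 60 mm from the stem axis; the grip is a bar 52 mm long (32 to 84 mm from the stem), 18 mm wide and 18 mm high, its top about 91 mm and its underside 73 mm above the bench
- valve_stem (a point): the vertical axis on which the lever turns, at the lever's height, 82 mm above the bench
- screwdriver_red: bystander: red-handled screwdriver lying on the bench, 226 mm long
- electrical_tape: bystander: roll of black tape lying flat, 58 mm across, 19 mm high
- combination_wrench: bystander: steel combination wrench lying flat, 181 mm long

How it is judged:
On the way, in this order (a step that is already met when the one before it is completed fails the run):
1. the plug is snug in its taper (contact force between plug and port above 4 N), for 0.2 s.
2. then the valve lever is swung fully open (value of joint valve above 1.42 rad), for 0.2 s.
At the end, for the whole second after the job is handed in: The plug is still snug (its taper bears on the port with more than 3 N; tightening with 0.2 N m or more leaves that) and at rest, and the valve lever is open to within 0.15 rad of in line with the manifold (contact force between plug and port above 3 N and value of joint valve above 1.42 rad and not (linear speed of plug above 0.01 m/s)); the robot touches nothing.
It fails at once if the plug is overtightened (its taper bears on the port with more than 28 N, about 0.5 N m of tightening) (contact force between plug and port above 28 N).
It fails at once if a bystander is pushed away by more than 30 mm (distance of any of screwdriver_red, electrical_tape, combination_wrench from where it was at the start of the episode above 0.03 m).
It also fails if it takes over 72 s, if anything falls off the work surface, if the arm or the gripper's body presses on something with over 40 N, if the wrist force passes 120 N, or if a joint passes its speed limit or range.

ROBOT

A 6-joint arm with a two-finger parallel gripper is mounted at the origin on a cart in front of the work surface, level with it; the furniture and walls round the work are solid. World frame = base frame: x ahead of the robot, y to its left, z up, the work surface at z = 0. Lengths are in m, angles in rad, forces in N, time in s.
With the tool pointing down it reaches from about 0.275 to 1 m from the base axis. Payload 8.4 kg.
Tool frame: the origin (TCP) lies at the very end of the fingers, on their centre line; the grasp point (between the pads) lies robot.pinch_z behind it (robot.pinch_z is the distance from the TCP to the grasp point, in m); z points along the fingers, y is the line along which they close (so a half turn about z gives the same grasp; the last joint's range is limited). The gripper opens to 85 mm and grips with 20 to 120 N. Pads are 22 mm wide; open, the fingers measure 114 mm over their backs; the gripper's body (76 mm by 85 mm) begins 54 mm behind the grasp point. The pads swing forward as they close: fully open they stand 13 mm farther back than shut.
Start: joints at [1.263, 0.353, 1.633, -0, 1.155, -0.002], TCP at [0.188, 0.596, 0.231] pointing down, gripper open.
Joint ranges: [-2.63, 2.63], [-0.92, 2.1], [0.06, 2.66], [-1.3, 4.44], [0, 2.69], [-3.02, 3.02]. Speed limits (rad/s): [2.22, 2.22, 2.79, 3.14, 3.14, 3.14].

INTERFACE

Orientations are given as a rotation vector (axis times angle).
In Python, from rig import monitor, vision, order, robot gives the robot as it stands. The module is installed in compiled form; this text tells all that it offers.
- The arm moves only by the shell command python3 -m inch [OPENING] [FORCE], which reads ROWS from standard input. ROWS is one flat JSON list of numbers that holds 1 to 12 rows one after another, with no inner brackets; each row has 6 numbers: dx, dy, dz in m, then a rotation vector rx, ry, rz in rad; each row shifts and turns the commanded pose from where the row before left it, along the tool's axes as they then stand; what a row does not reach is not made up. A row lasts 1/8 s, in which the tool goes at most 0.0625 m and 0.188 rad, less where a joint would pass 70% of its speed; a pose out of reach is approached as far as the arm can. OPENING is the finger opening in m, set as the command begins (- or left out keeps the last). The fingers move at their own pace and stop on an object; FORCE is the grip in N (left out, the last holds). Time passes only in rows, so rows that do not move let the fingers close. It prints the time, the measured TCP pose, the force, the opening and the grip force at its end. Input that does not fit is refused with a message, and nothing moves.
- monitor.get_state(): the state, without advancing time (a new reading comes with each control period).
- vision.read_camera(name): name is "scene" or "top"; returns a dict with "color" (420x560x3 uint8, red, green, blue), "z_map" (420x560 float32, m along the optical axis (not along the pixel's ray), 0 where there is no reading), "vfov" (degrees; the focal length in pixels is half the picture's height over the tangent of half this angle, whatever the lens; pixels are square), "cx", "cy" (the principal point, pixels), "R" (3x3) and "t" (3): a world point X has camera coordinates R X + t. Camera axes: x right, y down, z forward; pixel columns grow to the right and rows downward; lengths in m; the calibration is good to about 2 mm. A picture is of the moment at which its call begins.
- order.hand_in(): hands the job in; it is judged then, once.
The state is a dict: "time_s": time; "joints": joint angles; "dq": joint speeds; "tau": joint torques, N m; "position": TCP position; "tool_rot": TCP orientation; "contact_force": force on the tool from outside, world axes, zero at the start; "torque": the same for the moment, N m; "gripper_width": finger opening in m; "grasp_force": force on a finger pad.
Only numpy, scipy, OpenCV 4.12 (cv2) and the standard library are available. Lean on these libraries where they do the work, as an engineer would, in place of code of your own. Each camera call takes 0.05 s, during which the arm holds its last target. There are 200 camera calls.

## Working session

There is one attempt and no reset: what is moved stays moved. The work goes in short steps, Python scripts to look and compute and a shell command to move; the robot and the scene stay as the last step left them, time stands still between calls to the robot, and variables do not carry over. Pictures are saved under pics/ and viewed, at most 10 in all, crops included, and the job is handed in when it is done.

```bash
mkdir -p pics
python3 - <<'E'
from rig import monitor, vision, robot
import cv2,numpy as np
s=monitor.get_state();print(s, robot.pinch_z)
for n in("scene","top"):
    c=vision.read_camera(n);cv2.imwrite(f"pics/{n}0.png",c["color"][:,:,::-1]);np.savez(f"pics/{n}0.npz",**c)
    print(n,c["vfov"],c["cx"],c["cy"],c["R"],c["t"])
E
```

```text
{'time_s': 0.0, 'joints': array([ 1.26255377e+00,  3.53663896e-01,  1.63414476e+00, -8.42908482e-07,
        1.15517789e+00, -2.38197803e-03]), 'dq': array([ 1.11630002e-03, -1.44475586e-03, -1.31286948e-03,  7.97981105e-04,
       -7.55502243e-05,  7.21530243e-05]), 'tau': array([-3.82243685e-03, -6.05241537e+01, -3.42068052e+01, -1.21925900e-04,
        9.15923476e-03, -2.35749093e-05]), 'position': array([0.18804132, 0.5955424 , 0.23054729]), 'tool_rot': array([-4.78540748e-01, -3.10471392e+00,  2.16321176e-03]), 'contact_force': array([ 0.2293402 ,  0.76993975, -0.63664017]), 'torque': array([-0.02908162, -0.02352447,  0.00447734]), 'grasp_force': 0.0, 'gripper_width': 0.08578129024144537} 0.0187
scene 47.894997010583445 281.87822696210765 214.07034908880908 [[ 0.60768858 -0.79392033  0.02012722]
 [-0.41078652 -0.3359153  -0.84759386]
 [ 0.67968304  0.50680512 -0.53026366]] [-0.33188226  0.25846251  0.76977882]
top 54.720227709943046 280.35005746993096 214.00865428974095 [[ 0.01419938 -0.99989825  0.001366  ]
 [-0.98142566 -0.01419842 -0.19131669]
 [ 0.19131662  0.00137595 -0.98152741]] [-0.01522139  0.51825443  1.07358014]
```

View pics/top0.png

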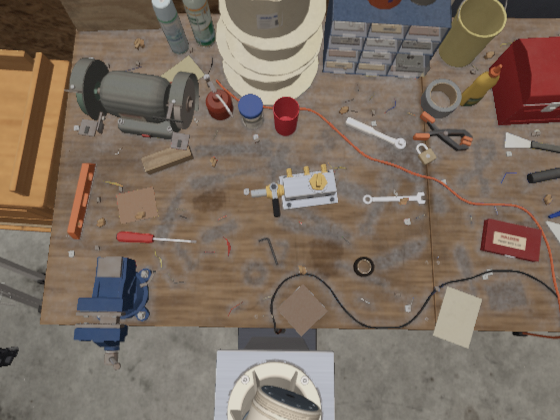

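View pics/scene0.png

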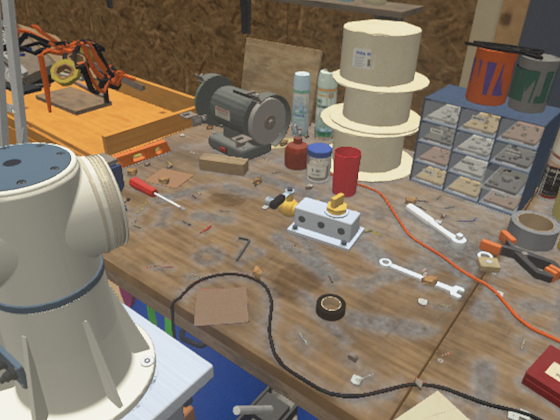

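The top view shows the manifold at about (308,190), the plug's wing at (318,181), the valve at (273,191) and the black lever towards the robot at (276,208). The screwdriver, tape and wrench are clear of it. Next I'll measure these points.

```bash
cat > h.py <<'E'
import numpy as np,cv2
def cloud(c):
    z=c["z_map"];h,w=z.shape;f=h/2/np.tan(np.radians(float(c["vfov"]))/2)
    u,v=np.meshgrid(np.arange(w),np.arange(h))
    P=np.stack([(u-c["cx"])/f*z,(v-c["cy"])/f*z,z],-1)
    return (P-c["t"])@c["R"]
E
python3 - <<'E'
from h import *
P={}
for n in("top","scene"):
    c=dict(np.load(f"pics/{n}0.npz"));P[n]=cloud(c);X=P[n]
    near=(abs(X[...,0]-X[190,308,0])<.15)&(abs(X[...,1]-X[190,308,1])<.2) if n=="top" else (abs(X[...,0]-b[0])<.15)&(abs(X[...,1]-b[1])<.2)
    if n=="top": b=X[190,308];print("block pt",b)
    for nm,lo,hi in(("blocktop",.058,.066),("plate",.006,.014),("lever",.084,.096),("wing",.099,.115),("high",.09,.13)):
        m=near&(X[...,2]>lo)&(X[...,2]<hi);Q=X[m]
        if len(Q)<3: print(n,nm,len(Q));continue
        r=cv2.minAreaRect((Q[:,:2]*1000).astype(np.float32))
        print(n,nm,len(Q),Q.mean(0).round(4),r)
c=np.load("pics/top0.npz")["color"];cv2.imwrite("pics/topc.png",cv2.resize(c[150:230,235:355,::-1],None,fx=6,fy=6,interpolation=cv2.INTER_CUBIC))
X=P["top"];m=(X[...,2]>.097)&(X[...,2]<.12)&(abs(X[...,0]-b[0])<.1)&(abs(X[...,1]-b[1])<.15)
print(np.c_[np.argwhere(m),(X[m]*1000).round()])
E
```

```text
block pt [ 0.58453394 -0.08334141  0.0636924 ]
top blocktop 707 [ 0.5977 -0.0781  0.0624] ((596.9769897460938, -64.15528869628906), (59.08869171142578, 191.89910888671875), 7.926919460296631)
top plate 686 [ 0.5846 -0.1076  0.0095] ((584.393310546875, -86.63864135742188), (298.2751159667969, 392.3172912597656), 0.3169781267642975)
top lever 187 [ 0.5479 -0.0013  0.0893] ((584.9114990234375, -39.96345520019531), (84.2390365600586, 174.54800415039062), 37.198848724365234)
top wing 58 [ 0.6038 -0.1094  0.1055] ((603.3937377929688, -109.53042602539062), (11.72701358795166, 35.76287841796875), 84.39019775390625)
top high 147 [ 0.5666 -0.046   0.0975] ((563.3776245117188, -53.90099334716797), (87.85454559326172, 146.0308837890625), 13.462007522583008)
scene blocktop 660 [ 0.5928 -0.0858  0.0614] ((596.1417846679688, -71.63870239257812), (61.127769470214844, 180.40237426757812), 7.328566551208496)
scene plate 703 [ 0.5788 -0.1286  0.0092] ((632.0007934570312, -124.281005859375), (338.2430419921875, 269.0843505859375), 64.42475128173828)
scene lever 183 [ 0.5545 -0.0347  0.0889] ((557.853637
[... 1688 characters left out ...]
 106.]
 [ 182.  318.  596. -107.  104.]
 [ 182.  319.  596. -110.  105.]
 [ 182.  320.  595. -112.  109.]
 [ 183.  317.  593. -104.  107.]
 [ 183.  318.  593. -107.  106.]
 [ 183.  319.  592. -109.  111.]
 [ 183.  320.  593. -112.  107.]
 [ 184.  317.  591. -105.  103.]
 [ 184.  318.  591. -107.  104.]
 [ 184.  319.  591. -110.  104.]
 [ 184.  320.  591. -113.  104.]
 [ 185.  316.  589. -102.  101.]
 [ 185.  317.  588. -104.  106.]
 [ 185.  318.  588. -107.  104.]
 [ 185.  319.  588. -110.  104.]
 [ 185.  320.  588. -112.  107.]
 [ 186.  317.  586. -105.  102.]
 [ 186.  318.  587. -108.   98.]
 [ 186.  319.  586. -110.  103.]
 [ 186.  320.  587. -113.   99.]
 [ 203.  275.  539.    7.   97.]]
```

View pics/topc.png

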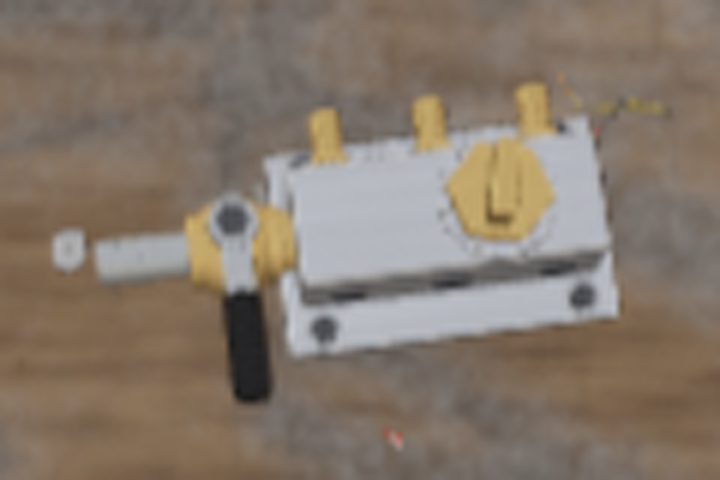

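The block top, wing top (about 0.106 m) and wing size (36x12 mm) agree with the spec. The plug is at (0.603, -0.1105) with its wing at about -5°, and the manifold yaw is about 8°. I'll move above the plug.

```bash
cat >> h.py <<'E'
from scipy.spatial.transform import Rotation as Ro
def go(x,y,z,yawy):
    "displacement to (x,y,z), tool-y angle yawy deg, in the present tool axes"
    from rig import monitor
    s=monitor.get_state();R=Ro.from_rotvec(s["tool_rot"]);a=np.radians(yawy)
    T=Ro.from_matrix(np.array([[-np.sin(a),np.cos(a),0],[np.cos(a),np.sin(a),0],[0,0,-1]]).T)
    T=Ro.from_matrix(np.c_[[-np.sin(a),np.cos(a),0],[np.cos(a),np.sin(a),0],[0,0,-1]])
    print("d",R.inv().apply(np.array([x,y,z])-s["position"]).round(4),"rot",(R.inv()*T).as_rotvec().round(4),"pos",s["position"].round(4),"q6",s["joints"][5].round(3),"F",s["contact_force"].round(2),"T",s["torque"].round(3))
E
sed -i '/\.T)$/d' h.py
echo '[-0.0435,-0.0392,0,0,0,0,-0.0435,-0.0392,0,0,0,0,-0.0435,-0.0392,0,0,0,0,-0.0435,-0.0392,0,0,0,0,-0.0435,-0.0392,0,0,0,0,-0.0435,-0.0392,0,0,0,0,-0.0435,-0.0392,0,0,0,0,-0.0435,-0.0392,0,0,0,0,-0.0435,-0.0392,0,0,0,0,-0.0435,-0.0392,0,0,0,0,-0.0435,-0.0392,0,0,0,0,-0.0435,-0.0392,0,0,0,0]' | python3 -m inch 0.085 40
echo '[0,0,0,0,0,0,0,0,0,0,0,0]' | python3 -m inch
python3 -c "from h import go;go(.603,-.1105,.16,85)"
```

```text
time_s: 1.6
position: [0.5449, -0.0116, 0.2311]
tool_rot: [-0.479, -3.105, -0.0]
contact_force: [-0.1, 0.6, -0.1]
gripper_width: 0.0848
grasp_force: 0.0
time_s: 1.85
position: [0.5437, -0.0097, 0.2308]
tool_rot: [-0.48, -3.103, -0.0]
contact_force: [-0.0, -0.7, -0.2]
gripper_width: 0.0851
grasp_force: 0.0
d [-0.0871 -0.0782  0.0706] rot [ 1.000e-04 -1.500e-03 -2.196e-01] pos [ 0.5437 -0.0097  0.2308] q6 -1.285 F [-0.02 -0.67 -0.15] T [ 0.028 -0.017 -0.008]
```

```bash
echo '[-0.029,-0.026,0.014,0,0,0,-0.029,-0.026,0.014,0,0,0,-0.029,-0.026,0.014,0,0,0,0,0,0.014,0,0,-0.11,0,0,0.014,0,0,-0.11,0,0,0,0,0,0,0,0,0,0,0,0]' | python3 -m inch
python3 - <<'E'
from h import *
from rig import vision
go(.603,-.1105,.083,85)
c=vision.read_camera("scene");X=cloud(c)
m=(abs(X[...,0]-.603)<.03)&(abs(X[...,1]+.11)<.03)&(X[...,2]>.09)&(X[...,2]<.112)
print(X[m].mean(0),m.sum())
i=c["color"][150:260,250:400,::-1];cv2.imwrite("pics/s1.png",cv2.resize(i,None,fx=5,fy=5,interpolation=2))
E
```

```text
time_s: 2.72
position: [0.6039, -0.1093, 0.1619]
tool_rot: [0.136, 3.138, 0.0]
contact_force: [0.0, 0.2, 0.6]
gripper_width: 0.0846
grasp_force: 0.0
d [ 0.0008 -0.0013  0.0789] rot [0.     0.0004 0.0004] pos [ 0.6039 -0.1093  0.1619] q6 -1.665 F [0.02 0.23 0.64] T [ 0.044 -0.036  0.022]
[ 0.59984766 -0.11298485  0.10019957] 104
```

View pics/s1.png

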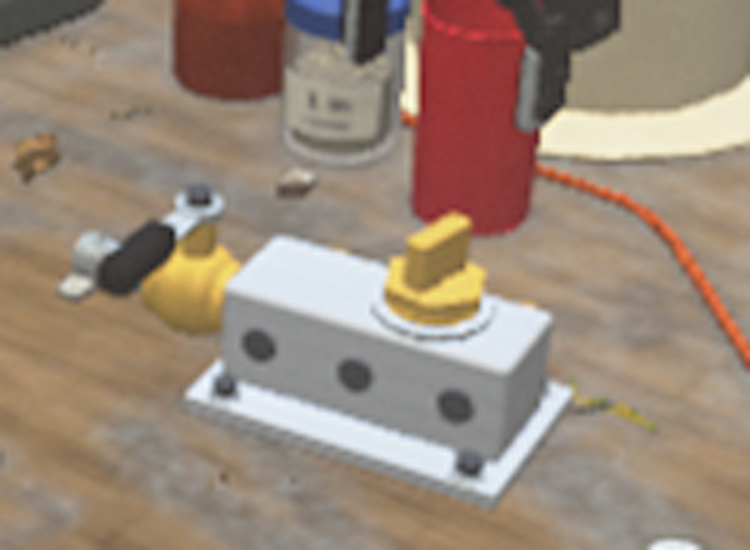

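The two fingertips, at (365,50) and (535,110) in the crop, stand either side of the wing at (440,245). I'll descend and close gently.

```bash
echo '[0.0004,-0.0006,0.03,0,0,0,0.0004,-0.0006,0.03,0,0,0,0,0,0.0175,0,0,0,0,0,0,0,0,0,0,0,0,0,0,0]' | python3 -m inch - 25
python3 -c "from h import go;go(.603,-.1105,.084,85)"
echo '[0,0,0,0,0,0,0,0,0,0,0,0,0,0,0,0,0,0,0,0,0,0,0,0,0,0,0,0,0,0,0,0,0,0,0,0,0,0,0,0,0,0,0,0,0,0,0,0]' | python3 -m inch 0 25
python3 -c "from h import go;go(.603,-.1105,.083,85)"
```

```text
time_s: 3.4
position: [0.6037, -0.1115, 0.0849]
tool_rot: [0.135, 3.137, -0.0]
contact_force: [0.8, -0.0, 0.5]
gripper_width: 0.0845
grasp_force: 0.0
d [0.0008 0.0009 0.0009] rot [-0.0001  0.0015  0.0013] pos [ 0.6037 -0.1115  0.0849] q6 -1.67 F [ 0.83 -0.01  0.49] T [ 0.023 -0.015  0.02 ]
time_s: 4.4
position: [0.603, -0.1109, 0.084]
tool_rot: [0.135, 3.139, 0.001]
contact_force: [-1.0, 5.7, 4.1]
gripper_width: 0.0113
grasp_force: 30.4
d [-0.      0.0004  0.001 ] rot [0.0007 0.     0.0012] pos [ 0.603  -0.1109  0.084 ] q6 -1.67 F [-1.02  5.66  4.07] T [ 0.868  0.149 -0.115]
```

```bash
echo '[0,0.0005,-0.0003,0,0,0.08,0,0,0.0001,0,0,0.08,0,0,0.0001,0,0,0.08,0,0,0.0001,0,0,0.08,0,0,0.0001,0,0,0.08]' | python3 -m inch - 35
python3 -c "from h import go;go(.603,-.1105,.083,85)"
echo '[0,0,0,0,0,0,0,0,0,0,0,0]' | python3 -m inch
python3 -c "from h import go;go(.603,-.1105,.083,85)"
```

```text
time_s: 5.03
position: [0.6032, -0.11, 0.0837]
tool_rot: [0.76, 3.048, 0.002]
contact_force: [0.3, 8.0, 1.6]
gripper_width: 0.0111
grasp_force: 35.1
d [-0.     -0.0005  0.0007] rot [ 0.0012  0.     -0.4011] pos [ 0.6032 -0.11    0.0837] q6 -1.267 F [0.3  8.02 1.65] T [ 1.258 -0.045  0.09 ]
time_s: 5.28
position: [0.6032, -0.11, 0.0837]
tool_rot: [-0.756, -3.049, -0.002]
contact_force: [0.6, 6.5, 2.2]
gripper_width: 0.0114
grasp_force: 35.1
d [-0.0001 -0.0005  0.0007] rot [ 1.200e-03 -1.000e-04 -3.989e-01] pos [ 0.6032 -0.11    0.0837] q6 -1.269 F [0.63 6.51 2.15] T [ 1.114 -0.085 -0.079]
```

```bash
echo '[0.0006,0.0011,0,0,0,0.04,0,0,0.0001,0,0,0.05,0,0,0,0,0,0.05,0,0,0.0001,0,0,0.05]' | python3 -m inch
python3 -c "from h import go;go(.603,-.1105,.083,85)"
echo '[0,0,0.0001,0,0,0.05,0,0,0,0,0,0.05]' | python3 -m inch
python3 -c "from h import go;go(.603,-.1105,.083,85)"
```

```text
time_s: 5.78
position: [0.6034, -0.1095, 0.0835]
tool_rot: [1.043, 2.962, 0.0]
contact_force: [1.8, 4.1, 1.8]
gripper_width: 0.0112
grasp_force: 35.0
d [-0.0003 -0.001   0.0005] rot [ 3.000e-04  8.000e-04 -5.899e-01] pos [ 0.6034 -0.1095  0.0835] q6 -1.076 F [1.75 4.11 1.83] T [ 0.564 -0.142  0.096]
time_s: 6.02
position: [0.6035, -0.1094, 0.0834]
tool_rot: [1.19, 2.906, 0.001]
contact_force: [2.5, 4.4, 0.2]
gripper_width: 0.011
grasp_force: 34.9
d [-0.0004 -0.0012  0.0004] rot [ 0.0007  0.0009 -0.6899] pos [ 0.6035 -0.1094  0.0834] q6 -0.976 F [2.47 4.43 0.17] T [ 0.695 -0.311  0.131]
```

```bash
r(){ python3 -c "
from rig import monitor as m;s=m.get_state();print(s['time_s'],s['position'].round(4),'q6',s['joints'][5].round(3),'F',s['contact_force'].round(1),'T',s['torque'].round(3))"; }; declare -f r > r.sh
echo '[0.0002,0.0009,0.0001,0,0,0.05,0,0,0,0,0,0.05]' | python3 -m inch >/dev/null; r
echo '[0,0,0.0001,0,0,0.05,0,0,0,0,0,0.05]' | python3 -m inch >/dev/null; r
```

```text
6.275 [ 0.6037 -0.1091  0.0833] q6 -0.874 F [2.6 1.  1.9] T [ 0.168 -0.136  0.134]
6.525 [ 0.6039 -0.109   0.0832] q6 -0.775 F [ 1.   1.7 -0. ] T [ 0.317 -0.23   0.067]
```

```bash
. ./r.sh; echo '[0,0,0.0001,0,0,0.05,0,0,0,0,0,0.05]' | python3 -m inch >/dev/null; r
```

```text
6.775 [ 0.6041 -0.1089  0.0831] q6 -0.675 F [ 3.1  3.  -0.9] T [ 0.402 -0.379  0.095]
```

```bash
. ./r.sh; echo '[0,0.0003,0.0001,0,0,0.05,0,0,0,0,0,0.05]' | python3 -m inch >/dev/null; r
echo '[0,0,0.0001,0,0,0.05,0,0,0,0,0,0.05]' | python3 -m inch >/dev/null; r
```

```text
7.025 [ 0.6043 -0.1088  0.083 ] q6 -0.574 F [ 2.6  1.9 -0.4] T [ 0.401 -0.358  0.139]
7.275 [ 0.6045 -0.1087  0.0829] q6 -0.474 F [ 3.4  3.2 -1.6] T [ 0.446 -0.404  0.101]
```

```bash
. ./r.sh; echo '[0,0,0.0001,0,0,0.05,0,0,0,0,0,0.05]' | python3 -m inch >/dev/null; r
```

```text
7.525 [ 0.6048 -0.1086  0.0829] q6 -0.374 F [ 3.8  4.7 -1.7] T [ 0.679 -0.573  0.206]
```

```bash
. ./r.sh; echo '[0,0,0.0001,0,0,0.05,0,0,0,0,0,0.05]' | python3 -m inch >/dev/null; r
```

```text
7.775 [ 0.605  -0.1086  0.0828] q6 -0.274 F [ 4.4  3.6 -1.6] T [ 0.661 -0.782  0.39 ]
```

The reading is 0.39 N m. That's above the 0.25 aim but under the 0.5 limit, so I'll stop turning and hold to check.

```bash
. ./r.sh; echo '[0,0,0,0,0,0,0,0,0,0,0,0]' | python3 -m inch >/dev/null; r; echo '[0,0,0,0,0,0]' | python3 -m inch >/dev/null; r
```

```text
8.025 [ 0.605  -0.1086  0.0828] q6 -0.276 F [ 3.4  3.6 -1.2] T [ 0.659 -0.749  0.135]
8.15 [ 0.605  -0.1086  0.0828] q6 -0.276 F [3.8 3.1 0.1] T [ 0.649 -0.736  0.103]
```

The static reading fits a snug taper with the dry friction reversed. I'll release and rise.

```bash
. ./r.sh; echo '[0,0,0,0,0,0,0,0,0,0,0,0,0,0,0,0,0,0,0,0,0,0,0,0,0,0,-0.03,0,0,0,0,0,-0.04,0,0,0,0,0,-0.02,0,0,0,0,0,0,0,0,0]' | python3 -m inch .085; r
python3 - <<'E'
from h import *
from rig import vision
c=dict(np.load("pics/top0.npz"));X=cloud(c)
# lever grip: dark pixels at lever height
m=(c["color"].max(-1)<70)&(abs(X[...,0]-.53)<.06)&(abs(X[...,1])<.05)&(X[...,2]>.075)&(X[...,2]<.1)
Q=X[m];print("grip",len(Q),Q.mean(0).round(4),cv2.minAreaRect((Q[:,:2]*1000).astype(np.float32)))
c=vision.read_camera("scene");X=cloud(c)
m=(c["color"].max(-1)<70)&(abs(X[...,0]-.53)<.06)&(abs(X[...,1])<.05)&(X[...,2]>.075)&(X[...,2]<.1)
Q=X[m];print("grip",len(Q),Q.mean(0).round(4),cv2.minAreaRect((Q[:,:2]*1000).astype(np.float32)))
cv2.imwrite("pics/s2.png",cv2.resize(c["color"][150:260,250:400,::-1],None,fx=5,fy=5,interpolation=2))
go(.5266,.0035,.14,98)
E
```

```text
time_s: 9.15
position: [0.6047, -0.109, 0.1743]
tool_rot: [2.112, 2.322, 0.003]
contact_force: [0.8, -0.4, 0.3]
gripper_width: 0.0852
grasp_force: 0.0
9.15 [ 0.6047 -0.109   0.1743] q6 -0.276 F [ 0.8 -0.4  0.3] T [-0.007 -0.     0.028]
grip 113 [0.5284 0.0043 0.0905] ((528.46435546875, 4.211019515991211), (47.96440887451172, 17.160293579101562), 7.190607070922852)
grip 120 [ 0.5241 -0.0014  0.0866] ((543.9984130859375, 3.200286865234375), (84.16545104980469, 14.178242683410645), 9.864790916442871)
d [ 0.1192 -0.0663  0.0328] rot [ 5.0000e-04  1.0000e-03 -1.6155e+00] pos [ 0.6038 -0.1088  0.1729] q6 -0.276 F [ 0.5  -0.18 -0.52] T [-0.003 -0.034  0.049]
```

View pics/s2.png

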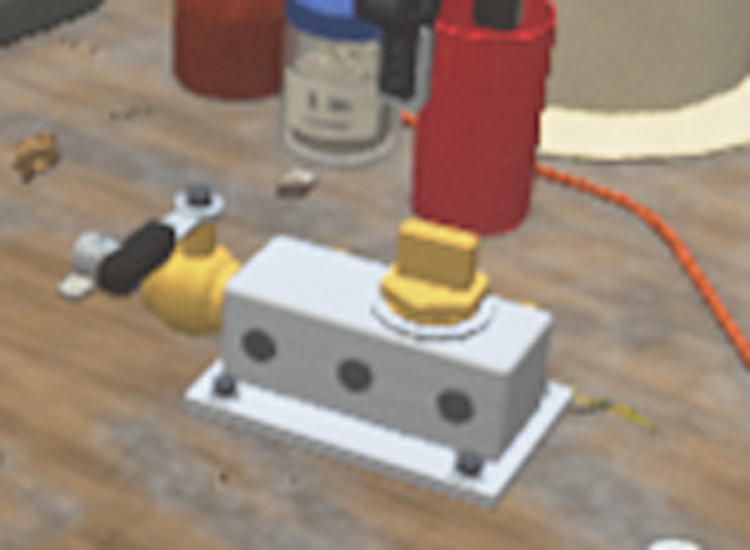

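The plug stands free with its wing turned, at (438,250) in the crop. The lever grip at (138,258) hasn't moved. Its measured centre is (0.528, 0.004) at yaw 7.5°, which agrees with plug-plus-geometry. Next I'll move over the lever.

```bash
echo '[0.0395,-0.022,0.008,0,0,0,0.0395,-0.022,0.008,0,0,0,0.0395,-0.022,0.008,0,0,0,0,0,0,0,0,-0.18,0,0,0,0,0,-0.18,0,0,0,0,0,-0.18,0,0,0,0,0,-0.18,0,0,0,0,0,-0.18,0,0,0,0,0,-0.18,0,0,0,0,0,-0.18,0,0,0,0,0,-0.18,0,0,0,0,0,-0.18]' | python3 -m inch
echo '[0,0,0,0,0,0,0,0,0,0,0,0]' | python3 -m inch >/dev/null
python3 -c "from h import go;go(.528,.004,.073,97.5)"
```

```text
time_s: 10.7
position: [0.5257, 0.0029, 0.1471]
tool_rot: [0.235, -3.13, -0.0]
contact_force: [-0.3, 0.2, 0.6]
gripper_width: 0.0852
grasp_force: 0.0
d [-0.002   0.0008  0.0749] rot [ 0.0002 -0.0013  0.0093] pos [0.5262 0.0029 0.1479] q6 -1.708 F [ 0.18  0.51 -0.1 ] T [ 0.012 -0.035  0.017]
```

```bash
. ./r.sh; echo '[-0.001,0.0004,0.025,0,0,0.009,-0.001,0.0004,0.025,0,0,0,0,0,0.022,0,0,0,0,0,0,0,0,0,0,0,0,0,0,0]' | python3 -m inch .05 30; r
echo '[0,0,0,0,0,0,0,0,0,0,0,0,0,0,0,0,0,0,0,0,0,0,0,0,0,0,0,0,0,0]' | python3 -m inch 0 30; r
```

```text
time_s: 11.58
position: [0.5289, 0.0041, 0.0772]
tool_rot: [-0.21, 3.134, -0.0]
contact_force: [0.5, 0.1, -0.2]
gripper_width: 0.0499
grasp_force: 0.0
11.575 [0.5289 0.0041 0.0772] q6 -1.7 F [ 0.5  0.1 -0.2] T [0.003 0.014 0.055]
time_s: 12.2
position: [0.5292, 0.0037, 0.0776]
tool_rot: [-0.211, 3.133, -0.001]
contact_force: [-0.9, -2.7, 6.2]
gripper_width: 0.0169
grasp_force: 31.4
12.2 [0.5292 0.0037 0.0776] q6 -1.701 F [-0.9 -2.7  6.2] T [-0.47   0.128 -0.253]
```

```bash
. ./r.sh; echo '[-0.0007,0.0088,0,0,0,0.15,-0.0007,0.0088,0,0,0,0.15,-0.0007,0.0088,0,0,0,0.15,-0.0007,0.0088,0,0,0,0.15,-0.0007,0.0088,0,0,0,0.15]' | python3 -m inch >/dev/null; r
echo '[-0.0007,0.0088,0,0,0,0.15,-0.0007,0.0088,0,0,0,0.15,-0.0007,0.0088,0,0,0,0.15,-0.0007,0.0088,0,0,0,0.15,-0.0007,0.0088,0,0,0,0.15]' | python3 -m inch >/dev/null; r
python3 -c "from h import go;go(.580,.0715,.077,7.5)"
```

```text
12.825 [0.5399 0.0456 0.0777] q6 -0.868 F [ 1.5 -6.7  4.2] T [-1.089 -0.209 -0.076]
13.45 [0.5761 0.0688 0.0776] q6 -0.083 F [ 0.4 -7.1  4.1] T [-1.186 -0.002  0.064]
d [0.0018 0.0043 0.0006] rot [0.0013 0.0014 0.0707] pos [0.5761 0.0688 0.0776] q6 -0.083 F [ 0.36 -7.12  4.14] T [-1.186 -0.002  0.064]
```

```bash
. ./r.sh; echo '[0,0.003,0,0,0,0.04,0,0.0025,0,0,0,0.04,0,0.001,0,0,0,0,0,0,0,0,0,0,0,0,0,0,0,0]' | python3 -m inch >/dev/null; r
echo '[0,0,0,0,0,0,0,0,0,0,0,0,0,0,0,0,0,0,0,0,0,0,0,0,0,0,-0.04,0,0,0,0,0,-0.05,0,0,0,0,0,-0.05,0,0,0,0,0,0,0,0,0]' | python3 -m inch .05; r
python3 - <<'E'
from h import *
from rig import vision
for n in("top","scene"):
    c=vision.read_camera(n);X=cloud(c)
    m=(c["color"].max(-1)<70)&(abs(X[...,0]-.58)<.05)&(X[...,1]<.13)&(X[...,1]>.03)&(X[...,2]>.075)&(X[...,2]<.1)
    Q=X[m];print("grip",len(Q),Q.mean(0).round(4),cv2.minAreaRect((Q[:,:2]*1000).astype(np.float32)) if len(Q) else 0)
    m=(abs(X[...,0]-.603)<.03)&(abs(X[...,1]+.11)<.03)&(X[...,2]>.097)&(X[...,2]<.115)
    Q=X[m];print("wing",Q.mean(0).round(4) if len(Q) else 0)
    cv2.imwrite(f"pics/{n}3.png",cv2.resize(c["color"][140:260,230:400,::-1],None,fx=4,fy=4,interpolation=2))
E
```

```text
14.075 [0.5794 0.0693 0.0775] q6 -0.008 F [-10.   -6.9  13.2] T [-1.217  1.597  0.634]
time_s: 15.08
position: [0.5842, 0.071, 0.221]
tool_rot: [2.074, 2.353, 0.009]
contact_force: [-0.4, 0.5, 0.6]
gripper_width: 0.05
grasp_force: 0.0
15.075 [0.5842 0.071  0.221 ] q6 -0.008 F [-0.4  0.5  0.6] T [-0.015 -0.013 -0.01 ]
grip 0 [nan nan nan] 0
wing [ 0.6028 -0.1096  0.1036]
grip 115 [0.5728 0.0646 0.0863] ((573.4889526367188, 65.20680236816406), (19.054288864135742, 46.71432113647461), 15.955279350280762)
wing [ 0.6004 -0.112   0.1019]<stdin>:6: RuntimeWarning: Mean of empty slice.
  ret = um.true_divide(
```

View pics/scene3.png

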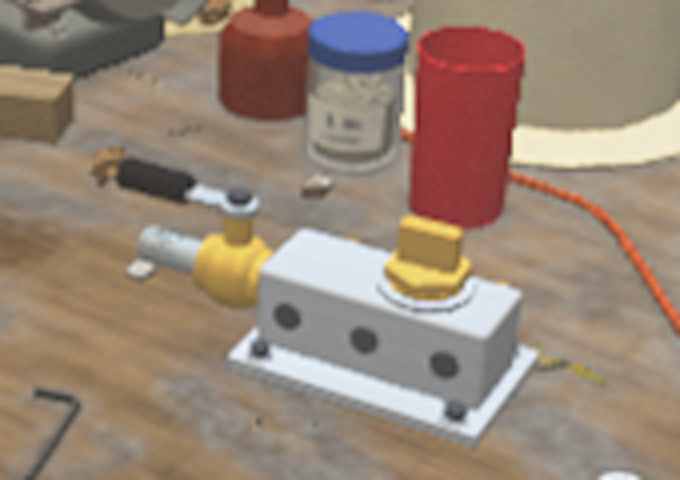

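The lever lies in line along the pipe at (155,180) in the crop, and it met its stop with a 10 N side load. I'll clear the arm for one top-view check of the angle.

```bash
echo '[0,-0.05,0,0,0,0,0,-0.05,0,0,0,0,0,-0.05,0,0,0,0,0,-0.05,0,0,0,0,0,0,0,0,0,0,0,0,0,0,0,0]' | python3 -m inch
python3 - <<'E'
from h import *
from rig import vision
c=vision.read_camera("top");X=cloud(c)
m=(c["color"].max(-1)<70)&(abs(X[...,0]-.58)<.05)&(X[...,1]<.13)&(X[...,1]>.03)&(X[...,2]>.075)&(X[...,2]<.1)
Q=X[m];print("grip",len(Q),Q.mean(0).round(4),cv2.minAreaRect((Q[:,:2]*1000).astype(np.float32)) if len(Q) else 0)
E
```

```text
time_s: 15.92
position: [0.3834, 0.0455, 0.2162]
tool_rot: [-2.077, -2.357, 0.0]
contact_force: [0.4, 0.4, 0.2]
gripper_width: 0.05
grasp_force: 0.0
grip 103 [0.5777 0.0696 0.091 ] ((578.4943237304688, 70.0134048461914), (16.868101119995117, 49.50041198730469), 6.499261856079102)
```

```bash
python3 -c "
from rig import order;print(order.hand_in())"
```

```text
the job is handed in; nothing more can be done
None
```

The job is handed in: the plug is snug and released, though it peaked at about 0.39 N m against your 0.25 aim (limit 0.5), the lever swung about 1.56 rad to its open stop, the arm was clear of everything at about 16 s, and the tools were never touched.

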